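Pack the bath caddy on the enamel shelf

TASK

Pack the bath caddy: lay the bar of soap flat in the turquoise soap dish, the round-headed face brush lengthwise in the oblong tray, the large bath plug, knob up, inside the small low ring, and the swab canister upright inside the large tall ring. Leave the small basin plug and the nail brush with the rectangular head where they lie. Everything packed must sit right down on the floor of its place, let go and still.

Things in the scene. Friction and masses are not known exactly. Their poses are not given: they have to be found in the camera images.
- soap: Cream bar of soap, 80 (x) x 52 (y) x 30 mm high, rounded edges, lying flat, about 0.11 kg. Origin: centre of the underside; x along the 80 mm, z up. Either end may go either way round in the dish.
- face_brush: Dull pink-grey silicone face brush lying bristles down, 0.06 kg: round head 48 mm across (centre x = +26 mm, 22 mm high) on a straight handle. Origin: mid length and width, on the underside; x along it to the head, z up. 100 mm long; handle a bar 18 mm wide, 22 mm high, graspable from x = -50 to 0; balances near the origin. May lie either way round in the tray.
- bath_plug: Large black rubber bath plug standing on its underside, about 0.07 kg: a disc 44 mm in diameter and 16 mm high, with an upright round knob 16 mm in diameter on top from z = 16 to 38 mm, to pinch it by. Origin: centre of the underside; z up along the knob.
- swab_canister: Closed swab container standing upright: white plastic cylinder, 64 mm in diameter, 62 mm high with its closed pale wooden lid (top 12 mm), about 0.12 kg. Origin: centre of the underside; z up.
- basin_plug: LOOK-ALIKE, stays where it is: small black rubber washbasin plug, shaped like the bath plug but only 29 mm in diameter (knob the same, 38 mm high in all). Origin: centre of the underside; z up.
- nail_brush: LOOK-ALIKE, stays where it is: silicone nail brush, colour and handle as the face brush, but with a rectangular head 48 x 32 mm, 22 mm high. Origin: mid length and width, on the underside; x along it to the head, z up. 100 mm long; handle a bar 18 mm wide, 22 mm high, graspable from x = -50 to 0; balances near the origin.
- soap_dish: Turquoise soap dish with cross ribs, for the soap. One of four fixed inserts (124 x 96 mm, x along the 124) filling a steel caddy (262 x 206 mm, walls 18 mm high), two by two in any order. Origin: centre of its underside, 3 mm above the shelf; z up. Recess 100 (x) x 72 (y) mm; rib tops, where the soap lies, 7 mm and rim 14 mm above the origin.
- brush_tray: Oblong tray, white rim, flat grey floor, for the face brush. One of four fixed inserts (124 x 96 mm, x along the 124) filling a steel caddy (262 x 206 mm, walls 18 mm high), two by two in any order. Origin: centre of its underside, 3 mm above the shelf; z up. Recess 116 (x) x 68 (y) mm; floor 4 mm and rim 12 mm above the origin.
- low_ring: Small low white ring on a grey plate, for the bath plug. One of four fixed inserts (124 x 96 mm, x along the 124) filling a steel caddy (262 x 206 mm, walls 18 mm high), two by two in any order. Origin: centre of its underside, 3 mm above the shelf; z up. Ring inner/outer diameter 62/70 mm, centred; floor 4 mm and rim 14 mm above the origin.
- tall_ring: Large tall white ring on a grey plate, for the swab canister. One of four fixed inserts (124 x 96 mm, x along the 124) filling a steel caddy (262 x 206 mm, walls 18 mm high), two by two in any order. Origin: centre of its underside, 3 mm above the shelf; z up. Ring inner/outer diameter 84/92 mm, centred; floor 4 mm and rim 22 mm above the origin.
Mind the look-alikes: they are no part of the job. What is shaped like the face_brush but red is not meant.

How it is judged:
By the outcome, as a careful person would: the job done as asked, in the order asked, and still so for the second after the job is handed in, with the robot touching nothing.
It also fails if it takes over 104 s, if anything falls off the work surface, if the arm or the gripper's body presses on something with over 40 N, if the wrist force passes 120 N, or if a joint passes its speed limit or range.

ROBOT

A 6-joint arm with a two-finger parallel gripper is mounted at the origin on the work surface. World frame = base frame: x ahead of the robot, y to its left, z up, the work surface at z = 0. Lengths are in mm, angles in degrees, forces in N, time in s.
With the tool pointing down it reaches from about 350 to 975 mm from the base axis. Payload 7.1 kg.
Tool frame: the origin (TCP) lies midway between the tips of the shut fingers; the grasp point (between the pads) lies 19 mm behind it; z points along the fingers, y is the line along which they close (so a half turn about z gives the same grasp; the last joint's range is limited). The gripper opens to 88 mm and grips with 3 to 60 N. Pads are 20 mm wide; open, the fingers measure 115 mm over their backs; the gripper's body (75 mm by 178 mm) begins 61 mm behind the grasp point.
Start: joints at [63.713, 24.242, 93.386, -0, 62.372, -1.089], TCP at [266.067, 565.52, 222.675] pointing down, gripper open.
Joint ranges: [-172.04, 172.04], [-51.8, 120.97], [4.93, 147.93], [-75.15, 255.16], [6.16, 154.13], [-145.62, 145.62]. Speed limits (degrees/s): [136.94, 136.94, 172.46, 180, 180, 180].

INTERFACE

Orientations are given as a 3x3 rotation matrix whose columns are the frame's x, y, z axes.
In Python, from plant import * gives the robot as it stands. Calls block until the motion is done:
- reach(position, orientation): joint-space move of the TCP to a pose.
- move_l(position, vel=150, ori=None): straight line of the TCP; ori=None keeps the orientation; vel is the mean speed in mm/s.
- set_joints(angles): joint-space move.
- open_gripper() and gripper_close(): open the fingers fully, or close them until they stop; the grip force is fixed at half the most.
- dwell(seconds).
- solve_ik(position, orientation): joint angles nearest the present ones, or None.
- get_obs(): the state.
- get_image(name): name is "scene" or "top" or "wrist"; returns a dict with "image" (480x640x3 uint8, blue, green, red), "fx", "fy", "cx", "cy" (pixels), "R" (3x3) and "t" (3): a world point X has camera coordinates R X + t. Camera axes: x right, y down, z forward; pixel columns grow to the right and rows downward; lengths in mm; the calibration is good to about 2 mm. The wrist camera is an equidistant fisheye: a pixel r from the principal point sees the ray r / f radians off the axis. A picture is of the moment at which its call begins. There is no depth.
A pose or a line that the arm cannot do raises PlanningError and nothing moves.
- close_job(): hands the job in; it is judged then, once.
Trained networks look in the newest picture that a camera, given by its name, has taken for a name from the list of things; names that differ only in an ending like _2 or _b are one class to them, and where a whole thing is asked for, a point or a joint stands for the part that bears it (a point fixed in the world has none). Each returns a list of dicts, best first, with "confidence" (0 to 1); they miss things now and then, are a little off and sometimes report something else, mostly with a low value. They report only what shows in the picture. A call takes as long as a camera call. They do not tell look-alikes from the thing itself.
- look_for(thing, camera): "bbox" ([left, top, right, bottom] in pixels, round what is visible of it).
- outline_of(thing, camera): "mask" (480x640 bool, what is visible of it) and "bbox" ([left, top, right, bottom] in pixels, round what is visible of it).
- spot_point(thing, camera): "at" ([row, column] in pixels: a listed point, or the origin of a listed thing).
The state is a dict: "time_s": time; "qpos": joint angles; "joint_vel": joint speeds; "joint_efforts": joint torques, N m; "position": TCP position; "tool_rot": TCP orientation; "wrist_force": force on the tool from outside, world axes, zero at the start; "wrist_torque": the same for the moment, N m; "opening": finger opening in mm; "grasp_force": force on a finger pad.
Only numpy, scipy, OpenCV 4.12 (cv2) and the standard library are available. Lean on these libraries where they do the work, as an engineer would, in place of code of your own. Each camera call takes 0.05 s, during which the arm holds its last target. There are 200 camera calls.

## Working session

There is one attempt and no reset: what is moved stays moved. The work goes in short steps, each a Python script; the robot and the scene stay as the last script left them, time stands still between calls to the robot, and variables do not carry over. Pictures are saved under pics/ and viewed, at most 14 in all, crops included, and the job is handed in when it is done.

```bash
ls; mkdir -p pics; python3 - <<'E'
from plant import *
import cv2
for n in("top","scene"):
    d=get_image(n);cv2.imwrite(f"pics/{n}0.png",d["image"]);print(n,d["fx"],d["cx"],d["cy"],d["R"],d["t"])
    for th in["soap","face_brush","bath_plug","swab_canister","basin_plug","nail_brush","soap_dish","brush_tray","low_ring","tall_ring"]:
        print(th,[(r["at"],round(r["confidence"],2)) for r in spot_point(th,n)[:4]])
print(get_obs()["time_s"])
E
```

```text
pics
top 502.24133804569294 315.9494155941875 244.95356097312228 [[-0.00577096 -0.99990738 -0.01232603]
 [-0.99785255  0.00656247 -0.06517076]
 [ 0.06524561  0.01192346 -0.997798  ]] [  80.75044712  501.89564034 1376.06438492]
soap [([281.6, 437.8], 0.9), ([246.4, 488.9], 0.75), ([193.1, 349.3], 0.33)]
face_brush [([245.7, 189.8], 0.92), ([211.6, 147.0], 0.89), ([300.3, 197.1], 0.76), ([229.2, 221.3], 0.59)]
bath_plug [([247.2, 488.4], 0.53)]
swab_canister [([204.5, 426.5], 0.75)]
basin_plug [([201.0, 260.3], 0.65)]
nail_brush [([281.6, 249.4], 0.71), ([202.3, 429.0], 0.45), ([244.5, 490.0], 0.27), ([201.0, 258.0], 0.2)]
soap_dish [([186.8, 316.4], 0.87)]
brush_tray [([238.2, 344.1], 0.57), ([247.2, 190.3], 0.47)]
low_ring [([236.0, 311.4], 0.62), ([193.5, 351.1], 0.38)]
tall_ring [([194.5, 347.5], 0.91)]
scene 551.9428511135281 317.02884072207326 236.09205849004059 [[ 0.59233752  0.80553026 -0.01603956]
 [ 0.45498503 -0.35086515 -0.81846336]
 [-0.66492473  0.47750879 -0.5743348 ]] [-356.00740231 -197.48212185 1555.14587482]
soap [([267.5, 165.6], 0.9), ([236.1, 416.4], 0.39)]
face_brush [([210.4, 415.4], 0.94), ([186.2, 429.5], 0.8), ([188.3, 487.4], 0.68), ([168.3, 382.5], 0.56)]
bath_plug [([328.8, 108.1], 0.59)]
swab_canister [([322.5, 223.4], 0.94)]
basin_plug [([235.6, 410.4], 0.6), ([285.7, 322.7], 0.34), ([320.3, 221.3], 0.24)]
nail_brush [([196.6, 359.4], 0.81)]
soap_dish [([273.1, 365.7], 0.8)]
brush_tray [([250.9, 297.9], 0.7)]
low_ring [([243.8, 335.6], 0.62), ([272.3, 366.0], 0.49)]
tall_ring [([285.3, 322.4], 0.82)]
1.1
```

```bash
python3 - <<'E'
import cv2
a=cv2.imread("pics/top0.png")[140:340,120:520]
cv2.imwrite("pics/top0c.png",cv2.resize(a,(800,400),interpolation=cv2.INTER_CUBIC))
E
```

```text
(no output)
```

View pics/top0c.png

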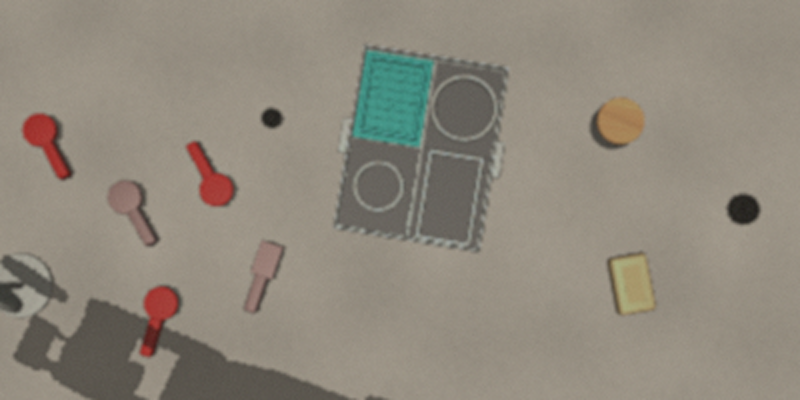

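View pics/scene0.png

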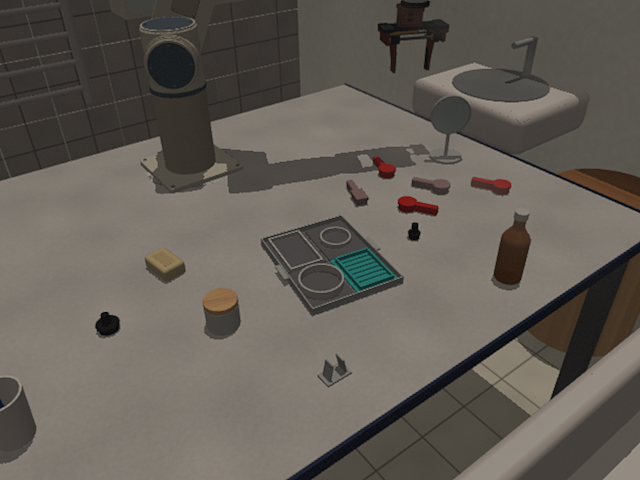

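The top crop (2x, offset 120,140) shows the caddy with the dish top left, the tall ring top right, the low ring bottom left and the tray bottom right. The soap is at full-image px (436,281), the bath plug (the larger one) at (491,244), the canister at (428,202) and the pink face brush at (190,246). The red brushes, the nail brush and the small plug at (256,199) are not part of the job.

```bash
cat > h.py <<'E'
from plant import *
import numpy as np, cv2
def rays(d,px,fish):
    px=np.atleast_2d(np.float64(px)); u=(px[:,0]-d["cx"])/d["fx"]; v=(px[:,1]-d["cy"])/d["fy"]
    if fish:
        r=np.hypot(u,v)+1e-12; c=np.stack([u/r*np.sin(r),v/r*np.sin(r),np.cos(r)],1)
    else: c=np.stack([u,v,np.ones_like(u)],1)
    return c@d["R"], -d["R"].T@d["t"]
def at_z(d,px,z,fish=False):
    r,o=rays(d,px,fish); return o[:2]+r[:,:2]*((z-o[2])/r[:,2])[:,None]
def blob(d,mask,z,fish=False):
    """mask -> world rectangle (centre, sides, angle of long side) at height z"""
    c=max(cv2.findContours(mask.astype(np.uint8),cv2.RETR_EXTERNAL,cv2.CHAIN_APPROX_NONE)[0],key=cv2.contourArea)[:,0]
    w=at_z(d,c,z,fish).astype(np.float32)
    (cx,cy),(a,b),t=cv2.minAreaRect(w)
    if a<b:a,b,t=b,a,t+90
    return np.round([cx,cy,a,b,t%180],1), w
def Rdown(yaw):
    """tool down, closing axis (y) at yaw deg in world"""
    c,s=np.cos(np.radians(yaw)),np.sin(np.radians(yaw))
    y=np.array([c,s,0]);z=np.array([0,0,-1.]);return np.stack([np.cross(y,z),y,z],1)
E
cat > m.py <<'E'
from h import *
d=get_image("top")
H=dict(soap=20,face_brush=14,bath_plug=12,swab_canister=60,soap_dish=17,brush_tray=15,low_ring=17,tall_ring=25,basin_plug=20,nail_brush=20)
for th,z in H.items():
    for r in outline_of(th,"top")[:4]:
        if r["mask"].sum()>20: print(th,round(r["confidence"],2),blob(d,r["mask"],z)[0], np.round(r["bbox"]))
img=d["image"].astype(int); hsv=cv2.cvtColor(d["image"],cv2.COLOR_BGR2HSV)
m=np.zeros((480,640),bool); roi=(slice(155,275),slice(280,382))
g=(img.max(2)<112)|(hsv[...,1]>120); m[roi]=g[roi]
m=cv2.morphologyEx(m.astype(np.uint8),cv2.MORPH_OPEN,np.ones((7,7)))
m=cv2.morphologyEx(m,cv2.MORPH_CLOSE,np.ones((9,9)))
print("caddy",blob(d,m,18)[0])
print(img[240,300:350:5].tolist(), img[262,330:340:2].tolist())
E
python3 m.py
```

```text
soap 0.74 [ 401.  -247.8   85.    60.2    7. ] [425. 266. 449. 298.]
soap 0.68 [414.2 262.4  95.9  32.8 156.9] [242. 259. 259. 293.]
face_brush 0.87 [505.1 435.4  99.   45.4  41.9] [172. 227. 199. 264.]
face_brush 0.82 [558.6 333.   94.3  40.6  17.2] [211. 213. 238. 245.]
face_brush 0.82 [351.6 401.9  95.1  45.3 175.6] [187. 283. 208. 318.]
face_brush 0.65 [599.8 555.3 100.   44.5  40.5] [131. 194. 154. 226.]
bath_plug 0.77 [ 503.6 -408.9   41.5   36.1   89.6] [482. 238. 497. 249.]
swab_canister 0.98 [ 617.3 -224.2   76.    63.5  126.5] [419. 187. 443. 213.]
swab_canister 0.59 [532.9  97.8 122.2  95.7 170.4] [289. 210. 329. 260.]
soap_dish 0.93 [660.6  77.8 122.8  94.  169.9] [298. 161. 338. 213.]
brush_tray 0.62 [521.1   0.8 123.3  95.6 170.3] [322. 213. 364. 266.]
low_ring 0.74 [537.4  99.  121.8  95.9 169.9] [291. 210. 327. 260.]
tall_ring 0.72 [644.  -20.1 125.1  95.8 169.9] [331. 171. 371. 218.]
basin_plug 0.55 [6.345e+02 2.482e+02 2.260e+01 1.960e+01 1.000e-01] [254. 196. 260. 203.]
nail_brush 0.58 [414.9 261.5 101.7  34.2 161.6] [242. 256. 261. 294.]
caddy [592.2  39.5 252.  193.2 169.9]
[[125, 135, 136], [96, 101, 104], [95, 101, 104], [94, 101, 103], [94, 101, 102], [97, 105, 107], [111, 120, 122], [93, 99, 102], [93, 99, 103], [93, 98, 102]] [[134, 147, 154], [123, 134, 140], [118, 126, 133], [134, 144, 148], [125, 134, 137]]
```

```bash
cat > w.py <<'E'
from h import *
import sys
def wl(th,z,near,name=None,tol=40):
    d=get_image("wrist")
    if name: cv2.imwrite(f"pics/{name}.png",d["image"])
    for r in outline_of(th,"wrist")[:4]:
        if r["mask"].sum()<50: continue
        b,w=blob(d,r["mask"],z,True)
        print(th,round(r["confidence"],2),b,r["bbox"])
E
python3 - <<'E'
from w import *
reach([592,39,330],Rdown(80)); print(get_obs()["time_s"])
for t,z in dict(soap_dish=17,brush_tray=15,low_ring=17,tall_ring=17).items(): wl(t,z,None,"w_caddy")
reach([440,-247,260],Rdown(97)); print(get_obs()["time_s"],get_obs()["qpos"])
wl("soap",18,None,"w_soap"); wl("bath_plug",14,None); wl("swab_canister",62,None)
E
```

```text
3.8917
soap_dish 0.79 [658.4  75.8 122.7  95.7 170.5] [315.7, 190.5, 388.9, 280.9]
brush_tray 0.92 [5.202e+02 4.000e-01 1.237e+02 9.650e+01 1.700e+02] [236.7, 99.5, 311.3, 196.6]
low_ring 0.88 [536.2  97.6 121.   93.7 170.4] [314.3, 97.0, 388.6, 193.2]
low_ring 0.65 [504.  430.2 105.5  56.   41.8] [545.6, 68.0, 587.9, 128.0]
tall_ring 0.64 [640.9 -20.2 123.6  95.4 169.5] [241.3, 192.1, 313.6, 279.5]
tall_ring 0.45 [5.199e+02 3.000e-01 1.250e+02 9.610e+01 1.700e+02] [236.7, 95.8, 312.7, 197.2]
5.55 [-3.06086048e+01  1.14333959e+01  1.06317340e+02  1.62620191e-02
  6.22076058e+01 -1.27617035e+02]
bath_plug 0.67 [ 500.3 -407.3   44.    43.7   97.6] [156.8, 221.8, 191.9, 258.1]
swab_canister 0.69 [ 590.  -234.1   70.7   62.     7.3] [284.8, 315.6, 336.0, 369.9]
```

View pics/w_soap.png

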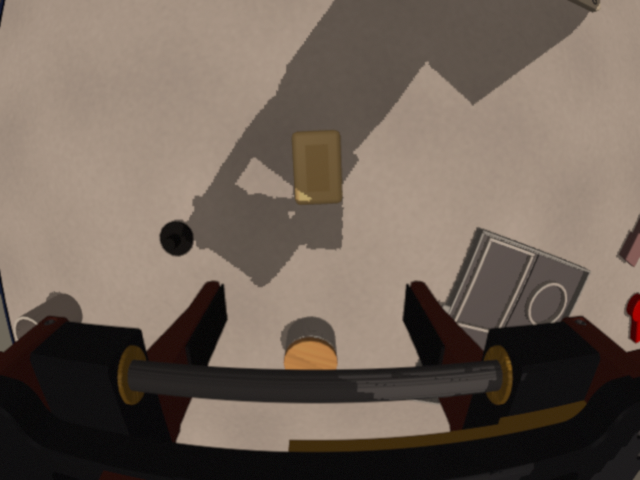

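The wrist view shows the soap in shadow with corners (293,130) to (342,204). The bath plug is at (177,238), and the canister is partly hidden at (310,345). I'll segment the soap by colour.

```bash
cat >> w.py <<'E'
C=np.array([590,39.]); A=np.radians(-10); e=np.array([np.cos(A),np.sin(A)]); n=np.array([-e[1],e[0]])
PL=dict(soap_dish=C+62*e+48*n,brush_tray=C-62*e-48*n,low_ring=C-62*e+48*n,tall_ring=C+62*e-48*n)
def st(s):
    o=get_obs(); print(s,"t",round(o["time_s"],1),np.round(o["position"],1),"open",round(o["opening"],1),"gf",round(o["grasp_force"],1),"wf",np.round(o["wrist_force"],1))
def pick(xy,yaw,z,hop=110):
    R=Rdown(yaw); reach([*xy,z+90],R); move_l([*xy,z],120); gripper_close(); dwell(.2); st("gripped"); move_l([*xy,z+hop],180); st("lifted")
def place(xy,yaw,z,hop=110):
    R=Rdown(yaw); reach([*xy,z+hop],R); move_l([*xy,z+25],180); st("above"); move_l([*xy,z],50); st("down"); open_gripper(); dwell(.2); move_l([*xy,z+hop],200); st("up")
E
python3 - <<'E'
from w import *
d=get_image("wrist"); hsv=cv2.cvtColor(d["image"],cv2.COLOR_BGR2HSV)
m=np.zeros((480,640),np.uint8); m[115:220,280:360]=hsv[115:220,280:360,1]>75
m=cv2.morphologyEx(m,cv2.MORPH_OPEN,np.ones((5,5)))
print(hsv[140,282:320:4].tolist())
for z in(0,18,30):print(blob(d,m,z,True)[0])
wl("soap",18,0)
for y in(97,-83):
  for p in([400,-248,25],[400,-248,130]): print(y,solve_ik(p,Rdown(y)))
E
```

```text
[[13, 52, 89], [13, 51, 90], [14, 59, 90], [18, 123, 106], [18, 119, 116], [18, 119, 116], [18, 120, 115], [18, 119, 114], [18, 119, 114], [18, 121, 114]]
[ 401.2 -249.2   85.2   55.4    9.4]
[ 399.6 -249.5   81.6   53.1    9.4]
[ 398.5 -249.7   79.1   51.5    9.4]
soap 0.87 [ 399.7 -249.2   80.9   52.6    9.9] [289.4, 130.9, 342.6, 207.1]
97 [-3.32477684e+01  3.14464396e+01  1.18380003e+02 -2.54444375e-14
  3.01735577e+01 -1.30247768e+02]
97 [-3.32477684e+01  1.96961971e+01  1.16358216e+02 -2.54444375e-14
  4.39455866e+01 -1.30247768e+02]
-83 [-3.32477684e+01  3.14464396e+01  1.18380003e+02 -2.54444375e-14
  3.01735577e+01  4.97522316e+01]
-83 [-3.32477684e+01  1.96961971e+01  1.16358216e+02 -2.54444375e-14
  4.39455866e+01  4.97522316e+01]
```

```bash
python3 - <<'E'
from w import *
pick([399.7,-249.4],-81,16.5)
place(PL["soap_dish"],-100,27)
p=PL["soap_dish"]; c=p-85*e
wl("soap",28,0); wl("soap_dish",17,0,"w_p1")
E
```

```text
gripped t 10.3 [ 399.8 -249.5   16.7] open 51.9 gf 30.0 wf [-0.   0.3  5.7]
lifted t 11.1 [ 399.2 -249.   125.9] open 51.5 gf 30.0 wf [-0.4 -0.5 -2. ]
above t 13.2 [659.9  75.   52.6] open 52.1 gf 30.0 wf [-0.2 -0.  -0.5]
down t 13.9 [659.1  75.5  26.6] open 51.6 gf 30.0 wf [-0.4 -0.4 -0.9]
up t 15.5 [658.7  75.5 136.2] open 87.5 gf 0.0 wf [0.4 0.4 0.5]
soap 0.97 [658.2  75.6  86.   54.4 170.2] [278.1, 184.7, 352.5, 298.0]
soap_dish 0.58 [664.1  76.6 120.5  93.8 170.5] [250.0, 152.0, 373.8, 300.3]
```

```bash
python3 - <<'E'
from w import *
R=Rdown(-48); p=np.array([504,432])-50*R[:2,0]
reach([*p,230],R); st("hover")
wl("face_brush",12,0,"w_br"); print(spot_point("face_brush","wrist")[:2])
E
```

```text
hover t 17.2 [467.4 397.8 229.6] open 88.0 gf 0.0 wf [ 0.4 -0.2  1. ]
face_brush 0.92 [586.  546.7  72.7  44.   38.8] [257.6, 0.0, 306.7, 67.9]
face_brush 0.81 [504.  433.3  99.   47.4  42.1] [288.7, 117.3, 335.1, 210.8]
face_brush 0.63 [366.1 404.9  68.6  50.5 143.6] [221.3, 251.4, 277.9, 300.7]
face_brush 0.61 [552.1 339.6  99.3  49.4  41.7] [387.4, 139.7, 434.7, 235.5]
[{'at': [279.3, 239.2], 'confidence': 0.89}, {'at': [164.4, 308.1], 'confidence': 0.75}]
```

View pics/w_br.png

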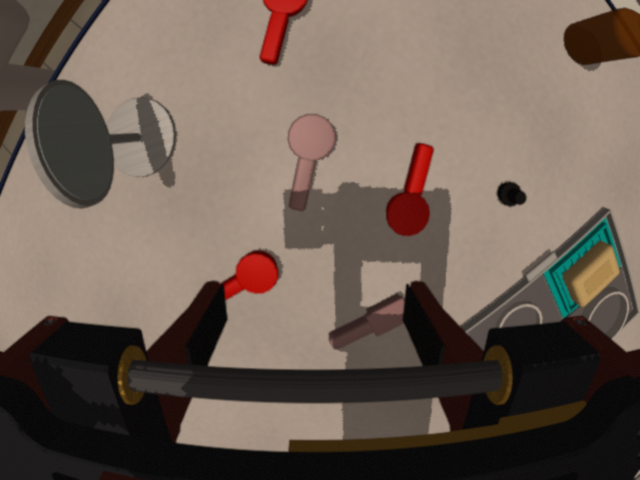

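View pics/w_p1.png

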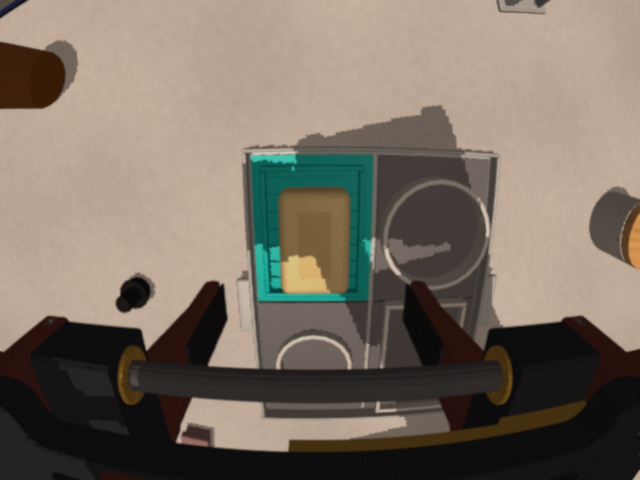

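The soap lies well inside the dish, box (279,187) to (349,294). The face brush head is at (312,137) and its handle end at (298,205). That shows the minimum-area rectangle's angle is biased, so I'll take the angle from head and handle points instead.

```bash
cat >> w.py <<'E'
def brush():
    d=get_image("wrist")
    for r in outline_of("face_brush","wrist"):
        if r["mask"].sum()<50: continue
        b,_=blob(d,r["mask"],12,True)
        if np.hypot(*(b[:2]-[504,433]))>25: continue
        m=r["mask"].astype(np.uint8); ys,xs=np.nonzero(m); w=at_z(d,np.stack([xs,ys],1),16,True)
        dt=cv2.distanceTransform(cv2.copyMakeBorder(m,1,1,1,1,0),cv2.DIST_L2,5)[1:-1,1:-1]
        hy,hx=np.nonzero(dt>dt.max()-1); hd=at_z(d,[[hx.mean(),hy.mean()]],16,True)[0]
        far=w[np.hypot(*(w-hd).T)>32]; t=far.mean(0); u=hd-t; u/=np.hypot(*u)
        print("head",hd,"angle",np.degrees(np.arctan2(u[1],u[0])),"len",np.ptp(w@u),"origin",hd-26*u, "midlen", ((w@u).max()+(w@u).min())/2, (hd-26*u)@u)
        return hd-26*u,np.degrees(np.arctan2(u[1],u[0])),u
E
python3 -c "
from w import *
brush()"
```

```text
head [523.14725912 451.14753491] angle 30.05482793962729 len 101.07308311890245 origin [500.643049   438.12599405] midlen 652.4490245026604 652.7558426921496
```

```bash
python3 - <<'E'
from w import *
o,a,u=brush()
pick(o-12*u,a-90,12)
place(PL["brush_tray"]-12*e,-100,19.5)
wl("face_brush",16,0,"w_p2")
R=Rdown(-100); p=np.array([500.3,-407.3])-60*R[:2,0]
reach([*p,230],R); st("hover plug"); wl("bath_plug",16,0,"w_pl"); print(spot_point("bath_plug","wrist")[:2])
E
```

```text
head [522.97607143 451.25219403] angle 30.063802974220184 len 100.12283551072665 origin [500.47390132 438.22712817] midlen 652.3713509115116 652.6802332792515
gripped t 20.3 [490.1 432.2  11.9] open 17.7 gf 30.0 wf [-0.1  1.  -1. ]
lifted t 21.1 [489.5 431.7 121.2] open 17.5 gf 30.0 wf [-0.6  0.1 -1.6]
above t 23.3 [509.2   5.   44.7] open 17.6 gf 30.0 wf [-0.1 -0.2 -0.1]
down t 23.9 [508.6   4.5  19.2] open 17.3 gf 30.0 wf [ 0.2 -0.2 -0.8]
up t 26.0 [508.3   4.6 129. ] open 87.4 gf 0.0 wf [-0.9 -0.9 -0.8]
face_brush 0.98 [533.2 313.4  63.4  49.1 150.2] [2.3, 231.2, 32.1, 290.2]
face_brush 0.71 [518.5   3.1 103.3  47.8 171. ] [280.6, 159.2, 347.1, 289.4]
hover plug t 27.6 [ 441.5 -395.8  229.5] open 88.1 gf 0.0 wf [-0.4 -0.1  0.3]
bath_plug 0.81 [ 501.2 -407.9   42.    41.8  143.4] [292.8, 133.5, 336.0, 176.8]
[{'at': [150.9, 313.1], 'confidence': 0.68}]
```

View pics/w_p2.png

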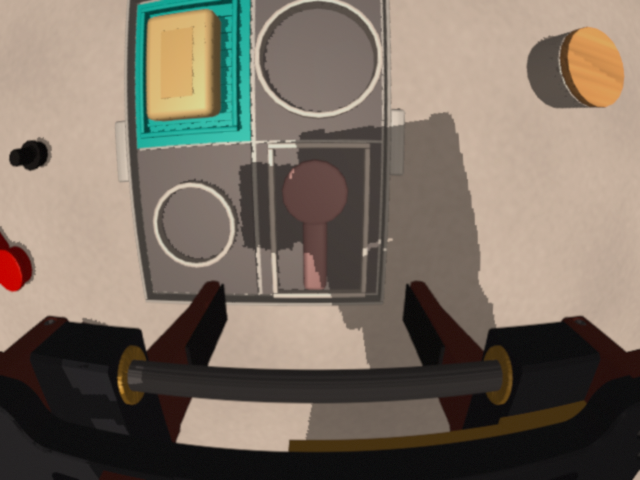

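View pics/w_pl.png

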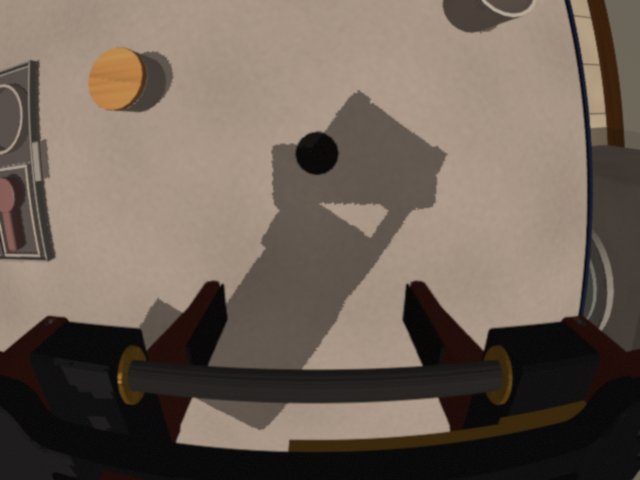

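The brush lies inside the tray, spanning (315,160) to (315,289), and the bath plug is at (317,153). Next is the plug.

```bash
python3 - <<'E'
from w import *
pick([501,-407.8],-10,18)
place(PL["low_ring"],-10,25.5,hop=120)
R=Rdown(-100); p=np.array([615,-228])-75*R[:2,0]
reach([*p,240],R); st("hover can"); wl("swab_canister",62,0,"w_can"); print(spot_point("swab_canister","wrist")[:2])
d=get_image("wrist"); h=cv2.cvtColor(d["image"],cv2.COLOR_BGR2HSV); m=((h[...,0]<25)&(h[...,1]>110)&(h[...,2]>60)).astype(np.uint8); m[300:]=0;m[:,:200]=0
m=cv2.morphologyEx(m,cv2.MORPH_OPEN,np.ones((5,5))); print("lid",blob(d,m,62,True)[0])
E
```

```text
gripped t 31.3 [ 501.  -407.8   18. ] open 14.9 gf 30.0 wf [-1.2 -0.  -0.6]
lifted t 32.1 [ 500.4 -407.3  127.2] open 15.2 gf 30.0 wf [-0.3  0.3 -1.7]
above t 34.6 [537.8  96.7  50.9] open 15.2 gf 30.0 wf [ 0.2  0.2 -1.2]
down t 35.3 [537.1  97.   25.1] open 15.5 gf 30.0 wf [ 1.3 -0.2 -0. ]
up t 37.4 [536.7  96.9 144.9] open 88.0 gf 0.0 wf [-0.2 -0.1 -0.5]
hover can t 38.6 [ 540.8 -214.2  238.9] open 87.6 gf 0.0 wf [-1.   1.3 -0.3]
swab_canister 0.94 [ 619.3 -230.6   61.5   61.5  124.4] [285.7, 98.6, 353.7, 171.6]
[{'at': [135.8, 317.7], 'confidence': 0.89}]
lid [ 619.4 -230.2   61.3   61.2   80.3]
```

View pics/w_can.png

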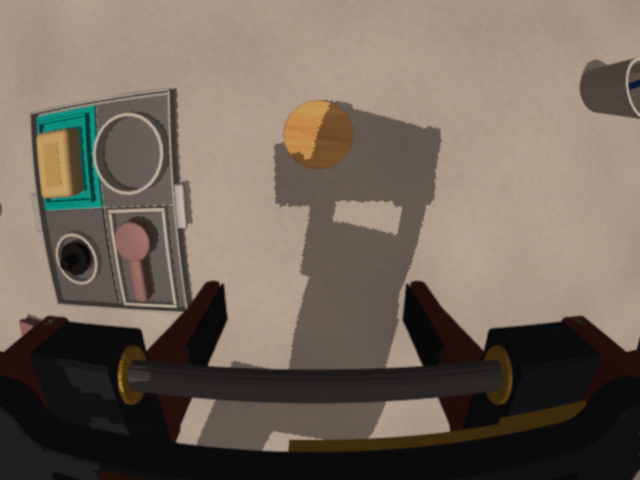

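The lid is centred at (318,135), and the plug stands in the low ring at (75,258). Next is the canister.

```bash
python3 - <<'E'
from w import *
pick([619.2,-230.4],-10,30,hop=90)
place(PL["tall_ring"],-10,37.5,hop=100)
reach([560,39-0,300],Rdown(-100)); 
p=C-110*e; reach([*p,250],Rdown(-100)); dwell(.3); st("look")
for t,z in dict(soap=35,face_brush=22,bath_plug=20,swab_canister=69,nail_brush=22,basin_plug=16).items(): wl(t,z,0,"w_fin")
print({k:np.round(v,1) for k,v in PL.items()})
d=get_image("scene"); cv2.imwrite("pics/s_fin.png",cv2.resize(d["image"][190:330,230:450],(800,509),interpolation=cv2.INTER_CUBIC))
E
```

```text
gripped t 41.8 [ 619.2 -230.4   30.5] open 63.7 gf 30.0 wf [-2.5  1.2  6. ]
lifted t 42.5 [ 618.6 -230.2  119.2] open 63.7 gf 30.0 wf [-0.1  1.1 -2. ]
above t 43.9 [643.  -20.1  62.7] open 64.0 gf 30.0 wf [-0.   0.3 -1. ]
down t 44.5 [642.3 -18.9  37.2] open 63.5 gf 30.0 wf [-1.1 -0.4  0.8]
up t 46.0 [642.1 -19.  136.9] open 87.9 gf 0.0 wf [0.5 0.7 0.3]
look t 48.2 [482.7  58.  250.4] open 87.4 gf 0.0 wf [0.3 1.3 0.4]
soap 0.81 [657.5  75.7  83.   54.  170.3] [242.5, 12.4, 295.6, 91.6]
face_brush 0.74 [394.2 387.2  54.7  23.   84.3] [74.3, 311.0, 107.7, 327.7]
face_brush 0.62 [520.    2.5 100.4  47.4 171.1] [338.7, 119.7, 380.9, 212.2]
face_brush 0.61 [552.9 333.7 101.9  54.3  40.8] [58.5, 158.8, 117.4, 227.1]
bath_plug 0.6 [538.5  97.1  43.4  42.3  48. ] [248.1, 144.6, 288.7, 184.1]
swab_canister 0.72 [640.5 -14.7  71.7  61.9 127.7] [335.4, 6.5, 401.3, 79.1]
nail_brush 0.63 [413.7 257.  103.2  35.4 160.8] [150.6, 251.6, 178.5, 329.7]
basin_plug 0.6 [633.8 248.8  38.4  25.6  74.2] [112.7, 99.0, 140.9, 123.3]
{'soap_dish': array([659.4,  75.5]), 'brush_tray': array([520.6,   2.5]), 'low_ring': array([537.3,  97. ]), 'tall_ring': array([642.7, -19. ])}
```

View pics/w_fin.png

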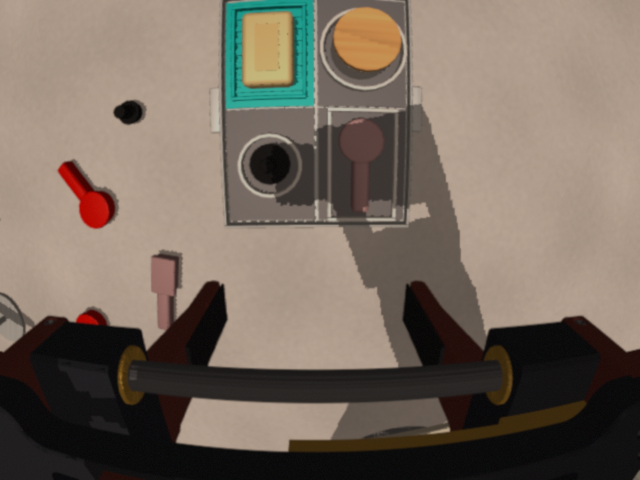

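View pics/s_fin.png

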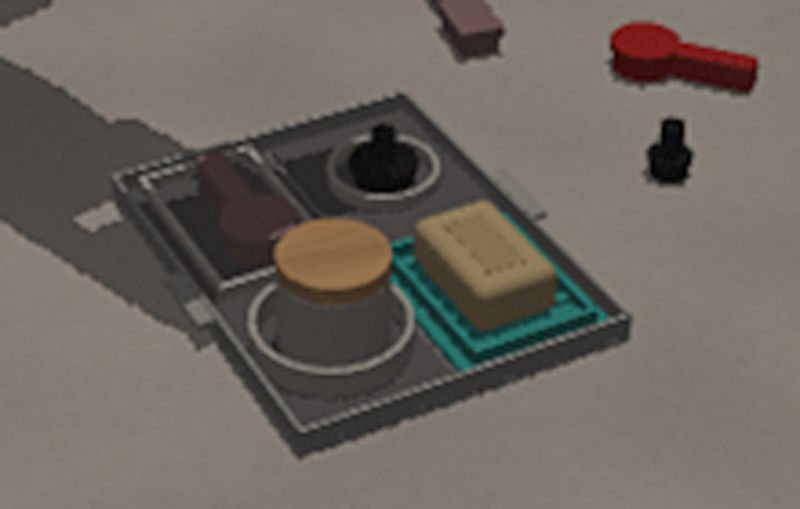

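All four things sit inside their places: soap at (485,265), canister at (335,285), plug at (383,160) and brush at (240,210) in the scene crop. The nail brush and small plug have not moved, and the robot is clear, so I'm handing in.

```bash
python3 -c "
from plant import *
print(close_job())"
```

```text
the job is handed in; nothing more can be done
None
```

The job is handed in: soap, face brush, bath plug and swab canister were packed in that order and the last pictures show each inside its place; the look-alikes were left alone, and about 48 s of the 104 s were used.

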